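Fit the test-jig cover over its pin and hold it pressed

TASK

Pick up the aluminium jig cover by its bridge handle and bring it onto the circuit-board test fixture, square with the board and with its boss end over the fixture's locating pin, sliding it about until it drops fully onto the pin and lies flat on the board carrier. Then press it down until the spring-loaded carrier reaches its bottom stop, and finish while still holding the cover pressed down there: do not let go. Leave the other things on the bench where they are.

Things in the scene. Friction and masses are not known exactly. Their poses are not given: they have to be found in the camera images.
- cover: Jig cover, loose, 0.18-0.35 kg: aluminium plate 130 (x) by 80 (y) by 12 mm, flat on the bench, right way up. Origin: centre of its underside, z up. A black bridge handle runs along x in the middle of its top. At the +x end, 47 mm from the middle on the centre line, a round boss, 24 mm across, stands 16 mm above the plate; the socket lies hidden under it.
- handle (a point): Middle of the handle bar, 39 mm straight above the cover origin. The bar is 56 mm long (cover x), 14 mm wide (cover y) and spans heights 32 to 46 mm above the underside; legs 10 mm long (x) centred 23 mm either side of the middle carry it, open between. Pinch it across its 14 mm width.
- socket (a point): Mouth of the socket in the cover's underside, 47 mm from the cover's origin along its +x: a round blind hole 12 mm across, widened a little at the mouth, 24 mm deep, going up into the boss.
- fixture: Test fixture, fixed to the bench: grey base block 180 (x) by 110 (y) by 30 mm high. Origin at the centre of its underside, x along its length. Above it sits the spring-loaded board carrier. At rest it stands with its rim 54 mm above the bench. The finished cover lies on the carrier with its x axis along the fixture's x.
- nest (a point): Centre of the carrier's rim plane, straight above the fixture's origin, axes as the fixture's; it sinks with the carrier. The carrier is a black frame 138 by 88 mm, rim 10 mm wide, with a green circuit board lying below the rim. The cover's underside rests on this rim; the rim does not locate it sideways.
- pin_tip (a point): Top of the fixed locating pin: an upright steel pin 10 mm across, its top 5 mm tapering to 4 mm. It stands on the fixture's centre line, 47 mm from the middle towards +x, and comes up through the board; its tip is 64 mm above the bench, 10 mm above the rim at rest. It does not move when the carrier sinks.
- carrier (a joint): How far the board carrier is pressed down, m: 0 at rest, 0.010 at the bottom stop. It springs back when released; the weight of the cover alone does not sink it. With the cover on, a push of about 2 to 4 N starts it and 10 to 12 N takes it to the stop.
- tweezers: Bystander: steel tweezers, 120 mm long, 8 mm high, origin at the middle of the underside.
- relay: Bystander: small black relay, 30 x 22 x 20 mm, origin under its centre.
- spool: Bystander: spool of solder, 60 mm across, 44 mm high, origin under its centre.
- bottle: Bystander: white bottle, 44 mm across, 110 mm high, origin under its centre.
- parts_tray: Bystander: grey divided parts tray, 120 x 180 x 35 mm, origin under its centre.
- screwdriver: Bystander: screwdriver lying on the bench, origin under its middle.
- spare_board: Bystander: spare green circuit board, 120 x 80 mm, 6 mm high, lying flat, origin under its centre.
There are look-alikes about, which are no part of the job. Leave any pink or red look-alike of the cover alone.

How it is judged:
On the way, in this order (a step that is already met when the one before it is completed fails the run):
1. the cover is lifted clear of the bench in the fingers (height (world z) of cover above 0.07 m and contact force between the fingers and cover above 1 N), for 0.2 s.
2. the cover has dropped onto the pin and lies flat and square on the carrier (horizontal distance between socket and pin_tip below 0.003 m and z of socket in the frame of nest below 0.003 m and angle between cover's own z axis and vertical below 0.06 rad and angle between the x axis of cover and the x axis of fixture, either way round below 0.15 rad and horizontal distance between cover and nest below 0.015 m), for 0.1 s.
At the end, for the whole second after the job is handed in: Socket within 3 mm of the pin axis, cover flat (0.06 rad, 3 mm) and square (0.15 rad, centres within 15 mm) on the carrier, carrier pressed more than 8 of its 10 mm, fingers still on the cover with over 2 N, all through the last second (all of step 2 and value of joint carrier above 0.008 m and contact force between the fingers and cover above 2 N); the arm keeps its last pose, push and grip.
It fails at once if a bystander is pushed more than 30 mm from its place (distance of any of tweezers, relay, spool, bottle, parts_tray, screwdriver, spare_board from where it was at the start of the episode above 0.03 m).
It also fails if it takes over 45 s, if anything falls off the work surface, if the arm or the gripper's body presses on something with over 40 N, if the wrist force passes 120 N, or if a joint passes its speed limit or range.

ROBOT

A 6-joint arm with a two-finger parallel gripper is mounted at the origin on the work surface. World frame = base frame: x ahead of the robot, y to its left, z up, the work surface at z = 0. Lengths are in m, angles in rad, forces in N, time in s.
With the tool pointing down it reaches from about 0.35 to 0.875 m from the base axis. Payload 4.2 kg.
Tool frame: the origin (TCP) lies where the fingers leave the gripper's body, on its centre line; the fingertips stand 73 mm ahead of it and the grasp point (between the pads) lies 54 mm ahead of it; z points along the fingers, y is the line along which they close (so a half turn about z gives the same grasp; the last joint's range is limited). The gripper opens to 85 mm and grips with 20 to 120 N. Pads are 22 mm wide; open, the fingers measure 114 mm over their backs; the gripper's body (76 mm by 85 mm) begins 54 mm behind the grasp point. The pads swing forward as they close: fully open they stand 13 mm farther back than shut.
Start: joints at [-0.964, 0.385, 0.008, 0, -1.194, -0.259], TCP at [0.213, -0.588, 0.304] pointing down, gripper open.
Joint ranges: [-3.14, 3.14], [-1.21, 2.06], [-1.07, 1.41], [-3.16, 2.05], [-2.99, -0.16], [-3.1, 3.1]. Speed limits (rad/s): [2.79, 2.79, 3.14, 3.14, 3.14, 3.14].

INTERFACE

Orientations are given as a rotation vector (axis times angle).
In Python, from station import monitor, optics, hand_in gives the robot as it stands. The module is installed in compiled form; this text tells all that it offers.
- The arm moves only by the tool send_rows, never from a script. Its argument "increments" is a list of rows, each a list of 5 numbers: the shift along the tool's x, y, z in m, then the turn about the tool's z in degrees, then the opening, from 0 (shut) to 1 (fully open). In form: [[tx, ty, tz, spin, claw], ...]. A call has 1 to 20 rows; each row is the pose to reach, as a shift and turn from the pose commanded when the call began, along the tool's axes at that moment; what a row does not reach only later rows make up. A row lasts 1/12 s, in which the tool goes at most 41.7 mm and 7.16 degrees, less where a joint would pass 70% of its speed; a pose out of reach is approached as far as the arm can. A call with a gripper value outside its range is refused whole. The fingers move at their own pace and stop on an object; the grip force is fixed at half the most. Time passes only in rows, so rows that repeat a pose let the fingers close. It gives the time, the measured TCP pose, the force, the opening and the grip force at its end, in the units of the state.
- monitor.state(): the state, without advancing time (a new reading comes with each control period).
- optics.capture(name): name is "scene" or "top" or "wrist"; returns a dict with "pixels" (480x640x3 uint8, blue, green, red), "fov_y" (degrees; the focal length in pixels is half the picture's height over the tangent of half this angle, whatever the lens; pixels are square), "cx", "cy" (the principal point, pixels), "position" and "rotation" of the camera in the world. Camera axes: x right, y down, z forward; pixel columns grow to the right and rows downward; lengths in m; the calibration is good to about 2 mm. The wrist camera is an equidistant fisheye: a pixel r from the principal point sees the ray r / f radians off the axis. A picture is of the moment at which its call begins. There is no depth.
- hand_in(): hands the job in; it is judged then, once.
The state is a dict: "time": time; "joint_pos": joint angles; "qvel": joint speeds; "joint_torque": joint torques, N m; "position": TCP position; "tcp_rot": TCP orientation; "force": force on the tool from outside, world axes, zero at the start; "ft_torque": the same for the moment, N m; "width": opening from 0.0 (shut) to 1.0 (fully open); "gripper_force": force on a finger pad.
Only numpy, scipy, OpenCV 4.12 (cv2) and the standard library are available. Lean on these libraries where they do the work, as an engineer would, in place of code of your own. Each camera call takes 0.05 s, during which the arm holds its last target. There are 200 camera calls.

## Working session

There is one attempt and no reset: what is moved stays moved. The work goes in short steps, Python scripts to look and compute and a tool call to move; the robot and the scene stay as the last step left them, time stands still between calls to the robot, and variables do not carry over. Pictures are saved under pics/ and viewed, at most 10 in all, crops included, and the job is handed in when it is done.

Besides the shell and the picture viewer there is one more tool, called after "Request:" in YAML: its name, and indented under it one key for each argument. send_rows: Moves the arm, as the interface text tells. Its arguments: {"type":"object","properties":{"increments":{"type":"array"}},"required":["increments"]}

```bash
mkdir -p pics; cat > h.py <<'E'
from station import monitor, optics, hand_in
import numpy as np, cv2
from scipy.spatial.transform import Rotation as R
def cam(name):
    d=optics.capture(name); d['f']=240/np.tan(np.radians(d['fov_y'])/2); return d
def Rm(d):
    r=np.array(d['rotation']); return r if r.shape==(3,3) else R.from_rotvec(r).as_matrix()
def ray(d,u,v,fish):
    x,y=(u-d['cx'])/d['f'],(v-d['cy'])/d['f']
    if fish:
        t=np.hypot(x,y); s=np.sin(t)/t if t>1e-9 else 1; r=np.array([x*s,y*s,np.cos(t)])
    else: r=np.array([x,y,1.])
    return Rm(d)@r
def at(d,u,v,z,fish=False):
    r=ray(d,u,v,fish); p=np.array(d['position']); return p+r*(z-p[2])/r[2]
def proj(d,P,fish=False):
    q=Rm(d).T@(np.array(P)-d['position'])
    if fish:
        n=np.hypot(q[0],q[1]); t=np.arctan2(n,q[2]); x,y=q[:2]/n*t
    else: x,y=q[:2]/q[2]
    return np.array([d['cx']+d['f']*x,d['cy']+d['f']*y])
E
python3 - <<'E'
from h import *
import pickle
for n in ['top','scene']:
    d=cam(n); cv2.imwrite(f'pics/{n}0.png',d['pixels']); pickle.dump(d,open(n+'.pkl','wb')); print(n,d['position'],d['rotation'],d['fov_y'],d['cx'],d['cy'])
print(monitor.state())
E
```

```text
top [ 0.35526572 -0.01574789  1.33091715] [-2.16166371  2.13749704 -0.14411522] 54.74062840012163 322.83913191107837 247.9600868258547
scene [1.33689742 0.5339731  1.21803985] [-1.23502044 -2.36956947  0.87557999] 42.69747523817895 323.81665971537404 244.7328165933452
{'time': 0.1, 'joint_pos': array([-9.64405302e-01,  3.85483878e-01,  6.76717856e-03, -4.26800391e-04,
       -1.19400980e+00, -2.58612119e-01]), 'qvel': array([ 0.00072496, -0.00333059,  0.00261818,  0.00379008, -0.00042384,
        0.00024732]), 'joint_torque': array([ 6.30039108e-05, -3.93319130e+01,  1.88930261e+01,  4.19798926e+00,
       -2.58415756e-03,  9.85354006e-06]), 'position': array([ 0.21290632, -0.58721639,  0.30293134]), 'tcp_rot': array([ 5.43219496e-01, -3.09381447e+00, -3.01348563e-03]), 'force': array([-0.70481269, -0.16706499,  0.14393589]), 'ft_torque': array([-0.01929813, -0.01485103,  0.00786836]), 'gripper_force': 0.0, 'width': 1.0036773830645385}
```

View pics/top0.png

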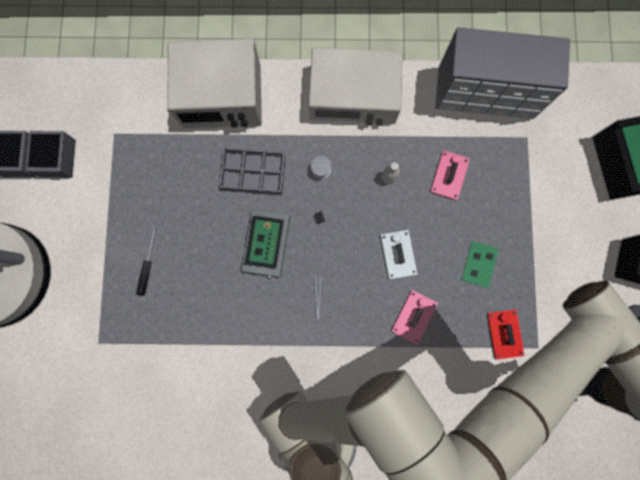

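View pics/scene0.png

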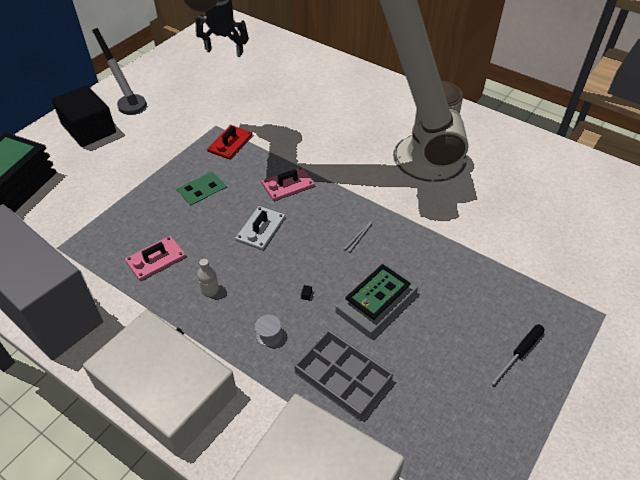

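The top view shows the white cover near (398,254) and the fixture near (266,245). I'll enlarge both.

```bash
python3 - <<'E'
import pickle,cv2,numpy as np
d=pickle.load(open('top.pkl','rb'));p=d['pixels']
a=cv2.resize(p[205:290,230:302],None,fx=5.5,fy=5.5,interpolation=cv2.INTER_CUBIC)
b=cv2.resize(p[205:290,362:434],None,fx=5.5,fy=5.5,interpolation=cv2.INTER_CUBIC)
cv2.imwrite('pics/crop.png',np.hstack([a,b])); 
from h import *
c=at(d,398,255,.012); print('cover',c); print('fix',at(d,267,241,.054))
for u,v in [(381,234),(412,230),(417,274),(388,278)]: print(at(d,u,v,.012))
E
```

```text
cover [ 0.51827742 -0.22695626  0.012     ]
fix [0.5483199  0.14426064 0.054     ]
[ 0.57872421 -0.17861422  0.012     ]
[ 0.5914165  -0.26812268  0.012     ]
[ 0.46435216 -0.28048062  0.012     ]
[ 0.45202228 -0.19780572  0.012     ]
```

View pics/crop.png

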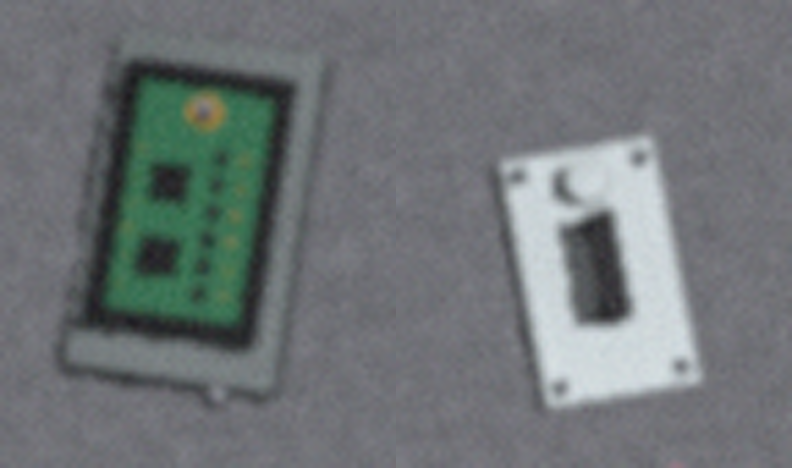

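The left crop shows the fixture with its pin at about (205,111). The right crop shows the cover with its boss at the top, so both +x ends point towards world +x.

```bash
cat > pose.py <<'E'
from h import *
import pickle
d=pickle.load(open('top.pkl','rb'))
c=lambda x,y,o:(o+(x+.5)/5.5-.5,205+(y+.5)/5.5-.5)
def fit(pts,o,z,L):
    P=np.array([at(d,*c(x,y,o),z)[:2] for x,y in pts]); m=P.mean(0)
    v=(P[0]+P[1]-P[2]-P[3])/2; w=(P[0]+P[3]-P[1]-P[2])/2
    yaw=np.degrees(np.arctan2(v[1],v[0])); yw=np.degrees(np.arctan2(-w[0],w[1]))
    print(L,m,'yaw',yaw,yw,'dims',np.linalg.norm(v),np.linalg.norm(w)); return m,(yaw+yw)/2
fit([(104,158),(255,137),(304,380),(151,408)],362,.012,'cover')
fit([(130,62),(297,83),(252,345),(88,325)],230,.054,'carrier')
print('pin',at(d,*c(205,111,230),.064))
s=monitor.state(); print(R.from_rotvec(s['tcp_rot']).as_matrix().round(3),s['position'])
E
python3 pose.py
```

```text
cover [ 0.52214137 -0.22863127] yaw 10.356781948702427 9.817763454261943 dims 0.1313102059617861 0.08049509123505989
carrier [0.54692705 0.15126504] yaw -7.698479810667247 -6.489821253189763 dims 0.1359104371430408 0.08469884040125385
pin [0.5923899 0.1446513 0.064    ]
[[-0.94  -0.341 -0.001]
 [-0.341  0.94   0.002]
 [ 0.     0.002 -1.   ]] [ 0.21290632 -0.58721639  0.30293134]
```

Request:
send_rows:
  increments:
    - [-0.02,0.011,0,1,1]
    - [-0.05,0.028,0,2,1]
    - [-0.085,0.048,0.005,3,1]
    - [-0.12,0.067,0.01,4,1]
    - [-0.155,0.087,0.02,5,1]
    - [-0.19,0.107,0.03,6,1]
    - [-0.225,0.126,0.04,7,1]
    - [-0.26,0.146,0.05,8,1]
    - [-0.295,0.166,0.06,9,1]
    - [-0.33,0.185,0.07,9.9,1]
    - [-0.36,0.202,0.075,9.9,1]
    - [-0.385,0.216,0.08,9.9,1]
    - [-0.405,0.227,0.083,9.9,1]
    - [-0.413,0.232,0.083,9.9,1]
    - [-0.413,0.232,0.083,9.9,1]
    - [-0.413,0.232,0.083,9.9,1]

```text
time: 1.43
position: [0.5219, -0.2287, 0.2207]
tcp_rot: [0.275, -3.129, -0.0]
force: [0.1, 0.5, 0.8]
width: 0.999
gripper_force: 0.0
```

```bash
python3 - <<'E'
from h import *
import pickle
d=cam('wrist'); pickle.dump(d,open('w1.pkl','wb')); p=d['pixels'].copy()
s=monitor.state(); print(s['position'],R.from_rotvec(s['tcp_rot']).as_matrix().round(4),d['position'],d['f'],s['force'])
th=np.radians(10.1); ex=np.array([np.cos(th),np.sin(th),0]); ey=np.array([-ex[1],ex[0],0]); c=np.array([.522,-.2286,0])
for a,b,z in [(65,40,12),(65,-40,12),(-65,-40,12),(-65,40,12),(47,0,28),(-28,0,46),(28,0,46)]:
    u=proj(d,c+ex*a/1e3+ey*b/1e3+[0,0,z/1e3],True); print(u.round(1)); cv2.circle(p,tuple(int(round(k)) for k in u),2,(0,0,255),-1)
cv2.imwrite('pics/w1.png',p)
E
```

```text
[ 0.52156366 -0.22921148  0.22087144] [[-9.848e-01 -1.735e-01 -6.000e-04]
 [-1.735e-01  9.848e-01  1.000e-04]
 [ 6.000e-04  2.000e-04 -1.000e+00]] [ 0.44289187 -0.24144386  0.29090999] 371.64829954431775 [-0.24519465  0.02344103  0.18131766]
[363.5 297.9]
[269.  297.9]
[262.6 140.8]
[369.6 140.7]
[316.1 287.3]
[315.8 197.8]
[316.  274.4]
```

View pics/w1.png

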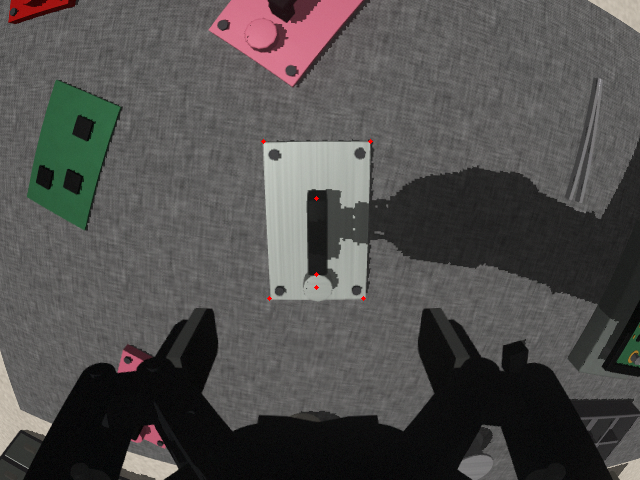

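The projected points sit on the plate corners and on the boss (317,288), so the cover pose is good. I'll descend, grip and lift.

Request:
send_rows:
  increments:
    - [0,0,0.02,0,1]
    - [0,0,0.05,0,1]
    - [0,0,0.08,0,1]
    - [0,0,0.105,0,1]
    - [0,0,0.12,0,1]
    - [0,0,0.128,0,1]
    - [0,0,0.128,0,0.8]
    - [0,0,0.128,0,0.5]
    - [0,0,0.128,0,0.2]
    - [0,0,0.128,0,0]
    - [0,0,0.128,0,0]
    - [0,0,0.128,0,0]
    - [0,0,0.128,0,0]
    - [0,0,0.128,0,0]
    - [0,0,0.128,0,0]
    - [0,0,0.128,0,0]

```text
time: 2.82
position: [0.5228, -0.2288, 0.094]
tcp_rot: [-0.275, 3.128, -0.001]
force: [-1.4, -0.3, 5.0]
width: 0.148
gripper_force: 59.5
```

Request:
send_rows:
  increments:
    - [0,0,-0.005,0,0]
    - [0,0,-0.015,0,0]
    - [0,0,-0.035,0,0]
    - [0,0,-0.06,0,0]
    - [0,0,-0.085,0,0]
    - [0,0,-0.11,0,0]
    - [0,0,-0.13,0,0]
    - [0,0,-0.13,0,0]
    - [0,0,-0.13,0,0]
    - [0,0,-0.13,0,0]
    - [0,0,-0.13,0,0]

```text
time: 3.73
position: [0.5211, -0.2284, 0.221]
tcp_rot: [0.274, -3.126, -0.002]
force: [0.1, 0.2, -3.0]
width: 0.151
gripper_force: 58.7
```

```bash
python3 - <<'E'
from h import *
import pickle
d=cam('wrist'); pickle.dump(d,open('w2.pkl','wb')); p=d['pixels'].copy()
s=monitor.state(); print(s['position'],R.from_rotvec(s['tcp_rot']).as_matrix().round(4),s['force'],s['width'],s['gripper_force'])
M=R.from_rotvec(s['tcp_rot']).as_matrix(); ex=-M[:,0]; ey=M[:,1]; ez=-M[:,2]; c=np.array(s['position'])-.093*ez
for a,b,z in [(65,40,12),(65,-40,12),(-65,-40,12),(-65,40,12),(47,0,28),(-28,0,46)]:
    u=proj(d,c+ex*a/1e3+ey*b/1e3+ez*z/1e3,True); print(u.round(1)); cv2.circle(p,tuple(int(round(k)) for k in u),2,(0,0,255),-1)
cv2.imwrite('pics/w2.png',p)
E
```

```text
[ 0.52133893 -0.22847583  0.22106547] [[-9.848e-01 -1.738e-01 -3.700e-03]
 [-1.738e-01  9.848e-01  9.000e-04]
 [ 3.500e-03  1.500e-03 -1.000e+00]] [ 0.60882438 -0.62234437 -2.95929126] 0.15255355045916102 58.67182016372681
[387.5 402.4]
[242.7 402. ]
[218. 159.]
[411.  158.8]
[314.7 400.4]
[313.6 275.7]
```

View pics/w2.png

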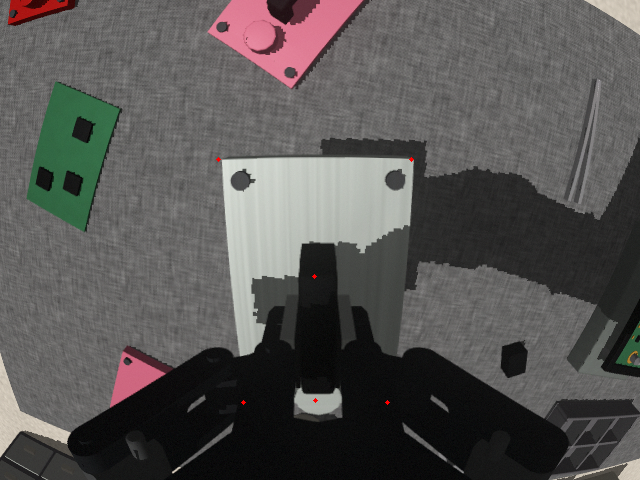

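The cover is held by the handle; its rear corners show at (221,158) and (413,158), within about 1.5 mm of where they were expected. Next I'll move to a pose with the fixture pin in wrist view.

Request:
send_rows:
  increments:
    - [-0.01,0.013,0,1,0]
    - [-0.03,0.039,-0.005,3,0]
    - [-0.053,0.07,-0.01,6,0]
    - [-0.076,0.1,-0.01,9,0]
    - [-0.1,0.131,-0.01,12,0]
    - [-0.123,0.161,-0.01,15,0]
    - [-0.145,0.19,-0.01,17,0]
    - [-0.16,0.21,-0.01,17,0]
    - [-0.168,0.22,-0.01,17,0]
    - [-0.17,0.223,-0.01,17,0]
    - [-0.17,0.223,-0.01,17,0]
    - [-0.17,0.223,-0.01,17,0]

```text
time: 4.78
position: [0.6501, 0.0196, 0.2321]
tcp_rot: [-0.192, -3.133, 0.001]
force: [-0.8, -1.2, -2.7]
width: 0.148
gripper_force: 58.8
```

```bash
python3 - <<'E'
from h import *
import pickle
d=cam('wrist'); pickle.dump(d,open('w3.pkl','wb')); p=d['pixels'].copy()
s=monitor.state(); print(s['position'],R.from_rotvec(s['tcp_rot']).as_matrix().round(4),s['force'])
th=np.radians(-7.1); ex=np.array([np.cos(th),np.sin(th),0]); ey=np.array([-ex[1],ex[0],0]); c=np.array([.547,.151,0])
for a,b,z in [(69,44,54),(69,-44,54),(-69,-44,54),(-69,44,54),(47,0,64)]:
    u=proj(d,c+ex*a/1e3+ey*b/1e3+[0,0,z/1e3],True); print(u.round(1)); cv2.circle(p,tuple(int(round(k)) for k in u),2,(0,0,255),-1)
cv2.imwrite('pics/w3.png',p)
E
```

```text
[0.650053   0.01919935 0.23241536] [[-9.924e-01  1.228e-01 -1.700e-03]
 [ 1.228e-01  9.924e-01 -4.000e-04]
 [ 1.600e-03 -7.000e-04 -1.000e+00]] [-2.04212926e-01  1.96219698e-03 -2.45635270e+00]
[530.7 174.9]
[422.8 168.5]
[424.1 -24.2]
[534.1  -2.4]
[488.5 141.9]
```

View pics/w3.png

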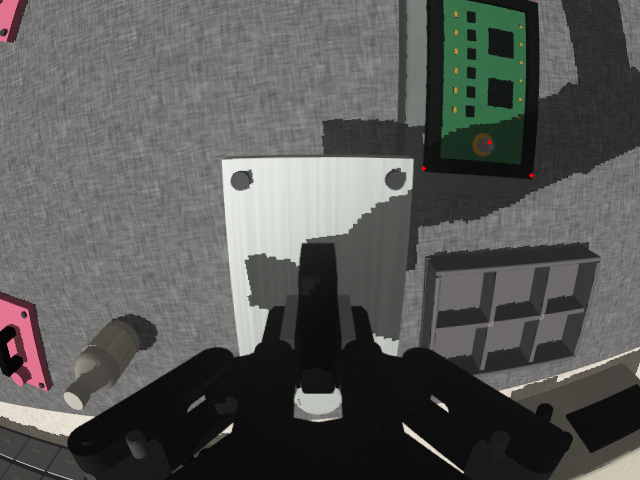

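The frame corners fall on the projections: (423,168) against (422.8,168.5), and about (533,178) against (530.7,174.9). The pin is at about (488,143), as predicted. I'll move above the fixture and come down to just over the pin.

Request:
send_rows:
  increments:
    - [0.008,0.008,0,0,0]
    - [0.025,0.025,0,0,0]
    - [0.045,0.045,0,0,0]
    - [0.066,0.066,0,0,0]
    - [0.087,0.087,0,0,0]
    - [0.104,0.104,0,0,0]
    - [0.114,0.113,0.01,0,0]
    - [0.118,0.117,0.025,0,0]
    - [0.118,0.117,0.045,0,0]
    - [0.118,0.117,0.058,0,0]
    - [0.118,0.117,0.062,0,0]
    - [0.118,0.117,0.062,0,0]
    - [0.118,0.117,0.062,0,0]

```text
time: 5.92
position: [0.5482, 0.1506, 0.1717]
tcp_rot: [0.192, 3.135, 0.001]
force: [0.9, 0.4, -1.8]
width: 0.152
gripper_force: 58.8
```

```bash
python3 - <<'E'
from h import *
s=monitor.state(); print(s['position'],R.from_rotvec(s['tcp_rot']).as_matrix().round(4),s['force'],s['ft_torque'])
E
```

```text
[0.54817955 0.1506133  0.17174912] [[-9.925e-01  1.219e-01  1.200e-03]
 [ 1.219e-01  9.925e-01  3.000e-04]
 [-1.100e-03  4.000e-04 -1.000e+00]] [ 0.89002116  0.41927627 -1.76850376] [-0.01369367  0.03499081  0.00813505]
```

Request:
send_rows:
  increments:
    - [0,0,0.004,0,0]
    - [0,0,0.009,0,0]
    - [0,0,0.012,0,0]
    - [0,0,0.014,0,0]
    - [0,0,0.016,0,0]
    - [0,0,0.018,0,0]
    - [0,0,0.018,0,0]
    - [0,0,0.018,0,0]

```text
time: 6.58
position: [0.5483, 0.1511, 0.1531]
tcp_rot: [0.191, 3.135, 0.0]
force: [0.8, 0.4, -2.0]
width: 0.152
gripper_force: 58.9
```

```bash
python3 - <<'E'
from h import *
s=monitor.state(); print(s['position'],R.from_rotvec(s['tcp_rot']).as_matrix().round(4),s['force'],s['ft_torque'])
E
```

```text
[0.54833339 0.1511307  0.15306308] [[-9.926e-01  1.211e-01  1.000e-03]
 [ 1.211e-01  9.926e-01  3.000e-04]
 [-1.000e-03  4.000e-04 -1.000e+00]] [ 0.82241518  0.36449452 -1.97641828] [-0.05350826 -0.32670544  0.0062429 ]
```

```bash
python3 - <<'E'
from h import *
d=cam('wrist'); d2=cam('scene')
s=monitor.state(); print(s['position'],s['force'],s['ft_torque'])
p=cv2.resize(d2['pixels'][240:350,320:440],None,fx=3.6,fy=3.6,interpolation=cv2.INTER_CUBIC)
cv2.imwrite('pics/w4.png',np.hstack([d['pixels'][100:396,180:540],cv2.resize(p,(432,396))[:296]]))
E
```

```text
[0.54825704 0.151125   0.15314091] [ 1.22003611 -0.76770324 -2.90260166] [-0.02571029 -0.39220896 -0.02758611]
```

View pics/w4.png

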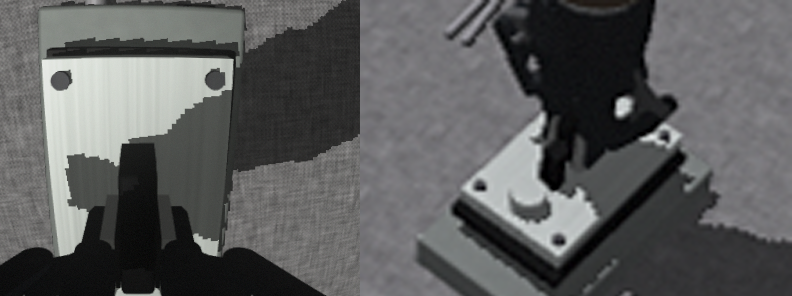

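No tilt: the rear corners are still at (222,158) and (413,158). I'll keep going down gently.

Request:
send_rows:
  increments:
    - [0,0,0.001,0,0]
    - [0,0,0.002,0,0]
    - [0,0,0.003,0,0]
    - [0,0,0.003,0,0]

```text
time: 7.02
position: [0.5484, 0.1512, 0.1501]
tcp_rot: [0.191, 3.134, 0.001]
force: [3.0, 0.6, -2.6]
width: 0.153
gripper_force: 59.0
```

```bash
python3 - <<'E'
from h import *
s=monitor.state(); print(s['position'],R.from_rotvec(s['tcp_rot']).as_matrix().round(4),s['force'],s['ft_torque'])
E
```

```text
[0.54844393 0.15116043 0.1500593 ] [[-9.926e-01  1.211e-01  1.500e-03]
 [ 1.211e-01  9.926e-01  5.000e-04]
 [-1.400e-03  7.000e-04 -1.000e+00]] [ 3.00990483  0.55481173 -2.56412342] [-0.18032143 -0.9425757  -0.00969148]
```

Request:
send_rows:
  increments:
    - [-0.001,0,0,0,0]
    - [-0.0015,0,0.001,0,0]
    - [-0.0015,0,0.002,0,0]
    - [-0.0015,0,0.003,0,0]
    - [-0.0015,0,0.003,0,0]
    - [-0.0015,0,0.003,0,0]

```text
time: 7.52
position: [0.549, 0.1507, 0.1472]
tcp_rot: [-0.191, -3.135, 0.001]
force: [-1.8, 0.0, 3.3]
width: 0.15
gripper_force: 59.7
```

```bash
python3 - <<'E'
from h import *
s=monitor.state(); print(s['position'],R.from_rotvec(s['tcp_rot']).as_matrix().round(4),s['force'],s['ft_torque'])
E
```

```text
[0.5490224  0.15073336 0.14721092] [[-9.926e-01  1.213e-01 -7.000e-04]
 [ 1.213e-01  9.926e-01 -3.000e-04]
 [ 6.000e-04 -4.000e-04 -1.000e+00]] [-1.82660113  0.03255506  3.29970226] [ 0.02297532  0.53353379 -0.05063352]
```

The upward force appears at rim height (.054), so the cover is seated on the pin. I'll centre it slightly and press.

Request:
send_rows:
  increments:
    - [0.0006,0,0,0,0]
    - [0.0006,0,0,0,0]
    - [0.0006,0,0.002,0,0]
    - [0.0006,0,0.004,0,0]
    - [0.0006,0,0.006,0,0]
    - [0.0006,0,0.008,0,0]
    - [0.0006,0,0.01,0,0]
    - [0.0006,0,0.011,0,0]
    - [0.0006,0,0.011,0,0]
    - [0.0006,0,0.011,0,0]

```text
time: 8.35
position: [0.5489, 0.1508, 0.138]
tcp_rot: [0.19, 3.135, -0.0]
force: [-4.7, -1.1, 14.3]
width: 0.148
gripper_force: 61.3
```

```bash
python3 - <<'E'
from h import *
d=cam('wrist'); d2=cam('scene')
s=monitor.state(); print(s['position'],R.from_rotvec(s['tcp_rot']).as_matrix().round(4),s['force'],s['ft_torque'],s['gripper_force'])
p=cv2.resize(d2['pixels'][240:350,320:440],None,fx=3.6,fy=3.6,interpolation=cv2.INTER_CUBIC)
cv2.imwrite('pics/w5.png',np.hstack([d['pixels'][100:396,180:540],cv2.resize(p,(432,396))[:296]]))
E
```

```text
[0.54895294 0.15076555 0.13799398] [[-9.927e-01  1.207e-01  1.000e-03]
 [ 1.207e-01  9.927e-01 -3.000e-04]
 [-1.000e-03 -1.000e-04 -1.000e+00]] [-5.10160184 -0.55936117 15.72487202] [-0.45341359  1.37516839 -0.01940536] 61.28512144088745
```

View pics/w5.png

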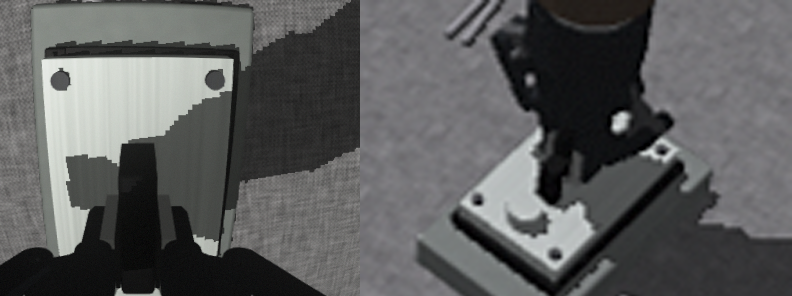

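The carrier has sunk about 9–10 mm (18 N net), and the cover is flat with its rear corners unchanged. I'll take up a little more and relieve the side force.

Request:
send_rows:
  increments:
    - [0.0003,0,0.0005,0,0]
    - [0.0006,0,0.001,0,0]
    - [0.0006,0,0.001,0,0]
    - [0.0006,0,0.001,0,0]
    - [0.0006,0,0.001,0,0]
    - [0.0006,0,0.001,0,0]

```text
time: 8.95
position: [0.5489, 0.1508, 0.1379]
tcp_rot: [0.189, 3.134, -0.0]
force: [-6.0, -2.0, 18.2]
width: 0.153
gripper_force: 61.8
```

```bash
python3 - <<'E'
from h import *
s=monitor.state(); print(s['position'],R.from_rotvec(s['tcp_rot']).as_matrix().round(4),s['force'],s['ft_torque'],s['gripper_force'])
E
```

```text
[0.54886252 0.15078345 0.13791192] [[-9.927e-01  1.203e-01  2.300e-03]
 [ 1.203e-01  9.927e-01 -2.000e-04]
 [-2.300e-03  0.000e+00 -1.000e+00]] [-5.99758683 -2.04957527 18.17362334] [-0.71648526  1.47227665 -0.01332913] 61.83478832244873
```

```bash
python3 -c "
from h import *
print(hand_in())"
```

```text
the job is handed in; nothing more can be done
None
```

I handed the job in at about 9 s with the cover seated on the pin, pressed to the carrier's bottom stop (about 10 mm down, about 20 N of push) and still gripped; `hand_in()` gave no verdict, so the pass is unconfirmed.

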